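Lock the battery cover of the kitchen scale

ROBOT

A 7-joint arm with a two-finger parallel gripper is mounted at the origin on a cart in front of the work surface, level with it; the furniture and walls round the work are solid. World frame = base frame: x ahead of the robot, y to its left, z up, the work surface at z = 0. Lengths are in m, angles in rad, forces in N, time in s.
With the tool pointing down it reaches from about 0.4 to 0.85 m from the base axis. Payload 4.4 kg.
Tool frame: the origin (TCP) lies at the very end of the fingers, on their centre line; the grasp point (between the pads) lies 19 mm behind it; z points along the fingers, y is the line along which they close (so a half turn about z gives the same grasp; the last joint's range is limited). The gripper opens to 94 mm and grips with 3 to 60 N. Pads are 16 mm wide; open, the fingers measure 119 mm over their backs; the gripper's body (75 mm by 177 mm) begins 78 mm behind the grasp point.
Start: joints at [-1.413, 0.628, 0.038, 1.517, -0.027, 0.996, -0.02], TCP at [0.144, 0.634, 0.168] pointing down, gripper open.
Joint ranges: [-3.06, 3.06], [-0.37, 2.12], [-1.25, 1.32], [0.18, 2.47], [-1.1, 4.24], [0.23, 1.98], [-2.94, 2.94]. Speed limits (rad/s): [2.57, 2.57, 3.14, 3.14, 3.14, 3.14, 3.14].

INTERFACE

Orientations are given as a unit quaternion [w, x, y, z].
In Python, from plant import telemetry, optics, job gives the robot as it stands.
- The arm moves only by the shell command python3 -m pendant 'ROWS' [FORCE]. ROWS is JSON, a list of rows, each an object with "gripper": the closure, from 0 (fully open) to 1 (shut); "dp": the shift along the tool's x, y, z in cm, a list of three; "turn": the turn, a rotation vector about the tool's x, y, z in degrees, a list of three. A call has 1 to 5 rows; each row shifts and turns the commanded pose from where the row before left it, along the tool's axes as they then stand; what a row does not reach is not made up. A row lasts 1/12 s, in which the tool goes at most 41.7 mm and 7.16 degrees, less where a joint would pass 70% of its speed; a pose out of reach is approached as far as the arm can. A call is refused whole if a number of a shift passes 4.17 or a number of a turn 7.16, either way. A call with a gripper value outside its range is refused whole. The fingers move at their own pace and stop on an object; FORCE is the grip in N (left out, the last holds). Time passes only in rows, so rows that do not move let the fingers close. It gives the time, the measured TCP pose, the force, the opening and the grip force at its end, in the units of the state.
- telemetry.sense(): the state, without advancing time (a new reading comes with each control period).
- optics.capture(name): name is "scene" or "top"; returns a dict with "color" (400x640x3 uint8, red, green, blue), "z_map" (400x640 float32, m along the optical axis (not along the pixel's ray), 0 where there is no reading), "mtx" (3x3 intrinsics, pixels), "position" and "rotation" of the camera in the world. Camera axes: x right, y up, looking along -z (the intrinsics and any distortion apply to the point x, -y, -z); pixel columns grow to the right and rows downward; lengths in m; the calibration is good to about 2 mm. A picture is of the moment at which its call begins.
- job.hand_in(): hands the job in; it is judged then, once.
The state is a dict: "clock": time; "joint_pos": joint angles; "joint_velocities": joint speeds; "effort": joint torques, N m; "tool_pos": TCP position; "tcp_rot": TCP orientation; "ft_force": force on the tool from outside, world axes, zero at the start; "ft_torque": the same for the moment, N m; "opening": opening from 0.0 (shut) to 1.0 (fully open); "grasp_force": force on a finger pad.
Only numpy, scipy, OpenCV 4.12 (cv2) and the standard library are available. Lean on these libraries where they do the work, as an engineer would, in place of code of your own. Each camera call takes 0.05 s, during which the arm holds its last target. There are 200 camera calls.

TASK

The kitchen scale lies upside down; of the two big slotted screws on its battery cover one is tight and the other is still open (its slot runs across the narrow width of the scale). Take the screwdriver from its wooden holder, push its bit down into the open screw so that the spring-loaded screw goes in, and, keeping it pushed in, turn it clockwise to its stop. Then stand the screwdriver upright in its holder again and let go.

Things in the scene. Friction and masses are not known exactly. Their poses are not given: they have to be found in the camera images.
- screwdriver: Stubby screwdriver, 136 mm, 0.12 kg, bit down in its holder. Origin: end of the bit; z runs up to the handle. Bit 20 mm wide along x, 4 thick along y. Round 42 mm collar at z 60 to 66 mm, then a flat dark wooden handle, z 66 to 136, 34 broad along x, 22 thick along y: grip across the 22, near z 108. Bit parallel to the handle's broad faces; half a turn about z changes nothing.
- holder: Fixed round wooden tube standing on the worktop, 68 mm high, 52 mm outside, hole 30 mm wide and 63 mm deep, foot 74 mm wide; origin at the centre of its underside. The screwdriver stands in it with its collar on the rim, the end of its bit 8 mm above the holder's origin. (Wall cabinets hang 0.48 m above the back of the worktop, from about x = 0.6 m on: carry low and near the front.)
- slot (a point): Centre of the slot's floor in the open screw, a steel cap 48 mm wide on the scale (fixed, white, 150 x 210 x 30 mm, grey cover); it may be either of the two, 55 mm from the middle on the long axis. Slot along this point's x: 29 mm long, 11 deep, 7 wide in its lower 5 mm, flaring to 17 at the rim. 41 mm above the worktop; the spring lets it go down 6 mm (3 N to start, 10 N fully in).
- screw (a joint): Turn of the open screw, rad, growing clockwise seen from above; stays where it is left. 0: open, slot across the scale's 150 mm width; 1.3: stop, tight, slot nearly along its 210 mm length, as on the other, tight screw (same shape, immovable). Starts at 0 to 0.15. Friction 0.05 N m. The bit has about 0.15 rad of play in the slot to either side.

How it is judged:
By the outcome, as a careful person would: the job done as asked, in the order asked, and still so for the second after the job is handed in, with the robot touching nothing.
It also fails if it takes over 54 s, if anything falls off the work surface, if the arm or the gripper's body presses on something with over 40 N, if the wrist force passes 120 N, or if a joint passes its speed limit or range.

## Working session

There is one attempt and no reset: what is moved stays moved. The work goes in short steps, Python scripts to look and compute and a shell command to move; the robot and the scene stay as the last step left them, time stands still between calls to the robot, and variables do not carry over. Pictures are saved under pics/ and viewed, at most 10 in all, crops included, and the job is handed in when it is done.

```bash
mkdir -p pics
cat > h.py <<'E'
import numpy as np,cv2
from plant import telemetry,optics,job
def cap(n,f=None):
    d=optics.capture(n)
    if f: cv2.imwrite('pics/'+f,d['color'][:,:,::-1])
    v,u=np.mgrid[0:400,0:640]; K=d['mtx']; z=d['z_map']
    p=np.stack([(u-K[0,2])/K[0,0]*z,-(v-K[1,2])/K[1,1]*z,-z],-1)
    R=np.array(d['rotation']); 
    if R.size==4:
        from scipy.spatial.transform import Rotation as Q; R=Q.from_quat(R[[1,2,3,0]]).as_matrix()
    d['xyz']=p@R.T+d['position']; d['xyz'][z==0]=np.nan
    return d
E
python3 - <<'E'
from h import *
for n in('scene','top'):
    d=cap(n,n+'0.png'); print({k:d[k] for k in d if k not in('color','z_map','xyz')})
print(telemetry.sense())
E
```

```text
{'mtx': array([[367.19099597,   0.        , 317.87586204],
       [  0.        , 367.19099597, 198.32521253],
       [  0.        ,   0.        ,   1.        ]]), 'position': array([ 0.04301294, -0.4995986 ,  0.64419977]), 'rotation': array([ 0.84124585,  0.37519647, -0.15030325, -0.3590849 ])}
{'mtx': array([[461.46730721,   0.        , 323.5614635 ],
       [  0.        , 461.46730721, 198.30721268],
       [  0.        ,   0.        ,   1.        ]]), 'position': array([ 0.32992928, -0.08025767,  1.20402813]), 'rotation': array([-0.69788022, -0.05143236,  0.03744264,  0.71338346])}
{'clock': 0.1, 'joint_pos': array([-1.41278655,  0.62920879,  0.03844089,  1.51821024, -0.02701083,
        0.99631114, -0.01999241]), 'joint_velocities': array([ 4.25900775e-04, -2.09567284e-03,  8.85328351e-04, -3.47409389e-03,
        3.06721896e-04, -8.37119570e-04,  1.29894404e-05]), 'effort': array([ 1.84626238e-03, -5.50797093e+01,  1.14702355e+00, -1.87119770e+01,
       -5.21447102e-02,  1.92463462e-02,  7.06286664e-05]), 'tool_pos': array([0.14408813, 0.63318168, 0.16679359]), 'tcp_rot': array([-8.98604977e-05,  1.11668386e-01,  9.93745196e-01, -8.05002545e-04]), 'ft_force': array([-0.32222177, -0.31840217, -0.19361818]), 'ft_torque': array([ 0.04873316, -0.01164542, -0.01149853]), 'grasp_force': 0.0, 'opening': 0.9952907482143972}
```

View pics/scene0.png

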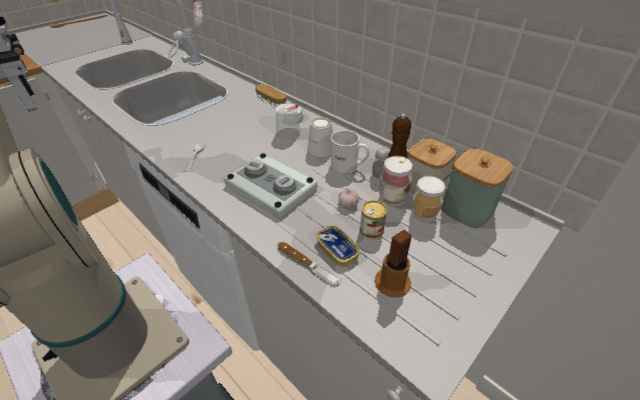

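View pics/top0.png

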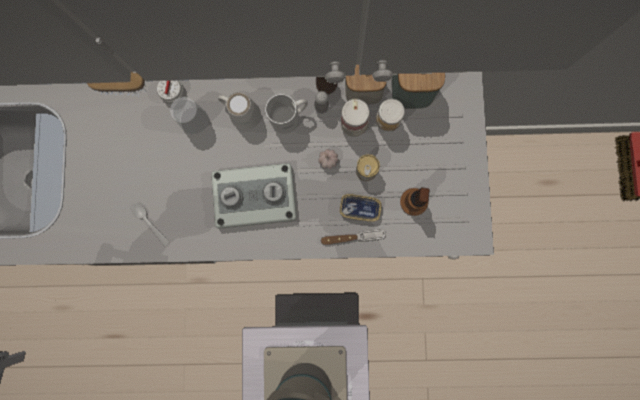

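The scene view shows the screwdriver in its holder at (395,265) and the scale at (270,183). In the top view the scale is centred at about (253,195), with screws at (230,196) and (274,191), and the holder is at about (415,201).

Run:
```python
from h import *
d=cap('top'); c=d['color'][:,:,::-1]
a=cv2.resize(c[160:232,205:305],(800,576),interpolation=cv2.INTER_CUBIC)
cv2.imwrite('pics/c1.png',a)
s=cap('scene'); c2=s['color'][:,:,::-1]
a=np.hstack([cv2.resize(c2[220:300,365:425],(390,520),interpolation=cv2.INTER_CUBIC),cv2.resize(c[175:225,390:440],(400,520),interpolation=cv2.INTER_CUBIC)])
cv2.imwrite('pics/c2.png',a)
X=d['xyz'];z=X[...,2]
sub=lambda a,b,e,f,lo,hi:(lambda m:X[a:b,e:f][m])((z[a:b,e:f]>lo)&(z[a:b,e:f]<hi))
for nm,(u,v) in dict(L=(230,196),R=(274,191)).items():
    p=sub(v-14,v+14,u-14,u+14,.038,.07); print(nm,len(p),p.mean(0),p.min(0),p.max(0))
p=sub(150,240,200,305,.02,.037); r=cv2.minAreaRect((p[:,:2]*1000).astype(np.float32)); print('scale',r)
for n,D,(a,b,e,f) in (('top',d,(170,230,385,445)),('scene',s,(215,305,360,430))):
    Y=D['xyz'][a:b,e:f].reshape(-1,3)
    for lo,hi in((.05,.068),(.068,.078),(.085,.13),(.125,.155)):
        q=Y[(Y[:,2]>lo)&(Y[:,2]<hi)]
        if len(q)>3: print(n,lo,len(q),np.median(q,0).round(4),q.min(0).round(4),q.max(0).round(4),[np.round(t,1) for t in cv2.minAreaRect((q[:,:2]*1000).astype(np.float32))])
```

```text
L 383 [0.48612644 0.17756782 0.04784452] [0.45531743 0.14947829 0.0380431 ] [0.51499674 0.20634513 0.05988161]
R 387 [0.49516465 0.06854109 0.04766265] [0.46801793 0.03910047 0.0380099 ] [0.53023627 0.0982784  0.05955315]
scale ((491.9868469238281, 124.30663299560547), (150.9720458984375, 210.6238250732422), 4.701780319213867)
top 0.05 65 [ 0.4538 -0.2758  0.0659] [ 0.4421 -0.3143  0.0512] [ 0.4921 -0.2668  0.0679] [array([ 464. , -286.5]), array([50.5, 37.1]), np.float64(31.4)]
top 0.068 108 [ 0.4628 -0.2807  0.0722] [ 0.4441 -0.3162  0.068 ] [ 0.4915 -0.268   0.0777] [array([ 464.9, -288.1]), array([49.7, 39.8]), np.float64(37.0)]
top 0.085 58 [ 0.4593 -0.283   0.1099] [ 0.4497 -0.2986  0.0859] [ 0.4829 -0.2795  0.129 ] [array([ 463.7, -284.7]), array([35.3, 15. ]), np.float64(23.5)]
top 0.125 159 [ 0.4665 -0.2905  0.1434] [ 0.45   -0.3049  0.1251] [ 0.4842 -0.2801  0.1491] [array([ 467.4, -292.5]), array([22.2, 34.2]), np.float64(81.7)]
scene 0.05 383 [ 0.4577 -0.2822  0.0618] [ 0.4364 -0.3166  0.05  ] [ 0.56   -0.1524  0.068 ] [array([ 497.6, -239.5]), array([176.4,  51.5]), np.float64(55.7)]
scene 0.068 207 [ 0.4576 -0.2975  0.0724] [ 0.438  -0.3139  0.0681] [ 0.5483 -0.1665  0.078 ] [array([ 494.1, -246.2]), array([162.2,  45.6]), np.float64(55.4)]
scene 0.085 289 [ 0.4487 -0.2985  0.1084] [ 0.4447 -0.304   0.0852] [ 0.4765 -0.2783  0.13  ] [array([ 456.9, -297.3]), array([18.1, 36.6]), np.float64(47.2)]
scene 0.125 273 [ 0.457  -0.2941  0.1417] [ 0.4448 -0.304   0.1251] [ 0.4796 -0.2785  0.1457] [array([ 462.5, -291.7]), array([21.8, 34.2]), np.float64(79.6)]
```

View pics/c1.png

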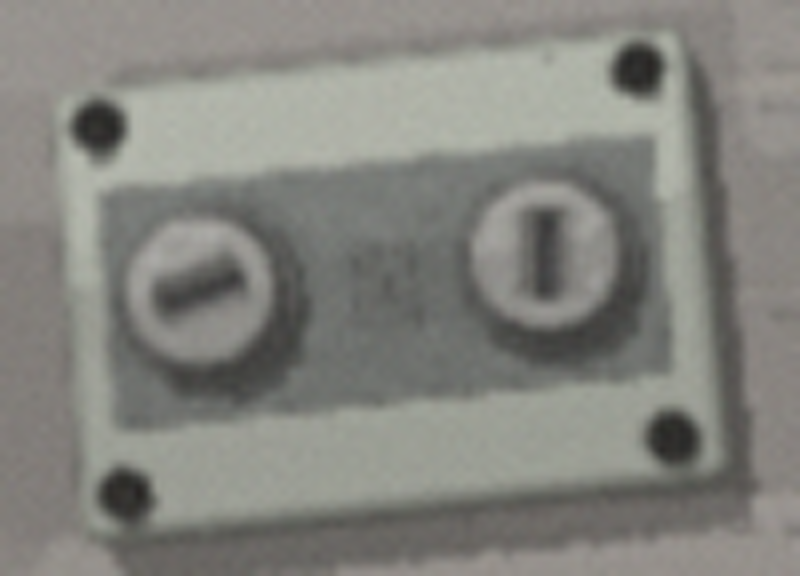

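View pics/c2.png

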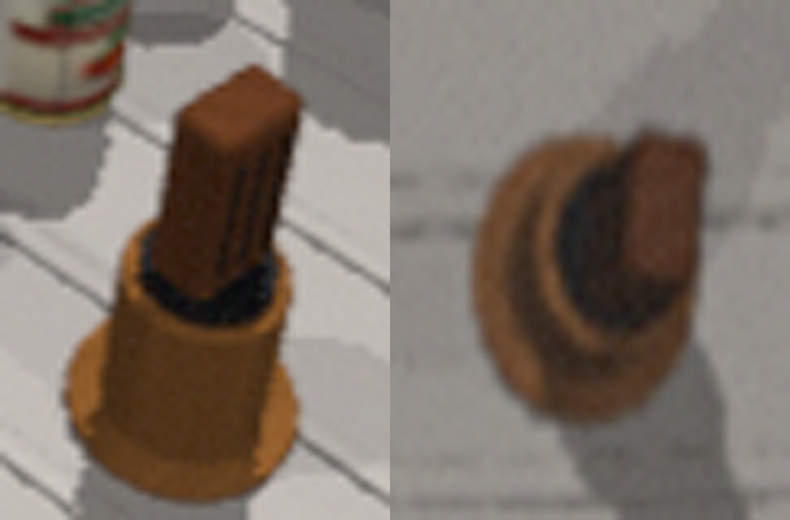

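The crops show the right-hand screw at (545,255) is the open one, with its slot across the narrow width. The handle's broad axis is about -9° from world x, so I'll move over the screwdriver.

```bash
python3 -m pendant '[{"gripper":0.3,"dp":[-1.5,-1.5,0],"turn":[0,0,-4]},{"gripper":0.3,"dp":[-2.9,-2.9,0],"turn":[0,0,0]},{"gripper":0.3,"dp":[-2.9,-2.9,0],"turn":[0,0,0]},{"gripper":0.3,"dp":[-2.9,-2.9,0],"turn":[0,0,0]},{"gripper":0.3,"dp":[-2.9,-2.9,0],"turn":[0,0,0]}]' 
python3 -m pendant '[{"gripper":0.3,"dp":[-2.9,-2.9,0],"turn":[0,0,0]},{"gripper":0.3,"dp":[-2.9,-2.9,0],"turn":[0,0,0]},{"gripper":0.3,"dp":[-2.9,-2.9,0],"turn":[0,0,0]},{"gripper":0.3,"dp":[-2.9,-2.9,0],"turn":[0,0,0]},{"gripper":0.3,"dp":[-2.9,-2.9,0],"turn":[0,0,0]}]'
python3 -m pendant '[{"gripper":0.3,"dp":[-2.9,-2.9,0],"turn":[0,0,0]},{"gripper":0.3,"dp":[-2.9,-2.9,0],"turn":[0,0,0]},{"gripper":0.3,"dp":[-2.9,-2.9,0],"turn":[0,0,0]},{"gripper":0.3,"dp":[-2.9,-2.9,0],"turn":[0,0,0]},{"gripper":0.3,"dp":[-2.9,-2.9,0],"turn":[0,0,0]}]'
cat >> h.py <<'E'
from scipy.spatial.transform import Rotation as Q
def goto(p,yaw):
    s=telemetry.sense(); R=Q.from_quat(s['tcp_rot'][[1,2,3,0]]).as_matrix()
    Y=np.array([np.cos(np.radians(yaw)),np.sin(np.radians(yaw)),0]);Z=np.array([0,0,-1.]);T=np.c_[np.cross(Y,Z),Y,Z]
    print('t',round(s['clock'],2),'pos',s['tool_pos'].round(4),'yaw_y',np.degrees(np.arctan2(R[1,1],R[0,1])).round(2),'q',s['joint_pos'].round(2))
    print('dp cm',(R.T@(np.array(p)-s['tool_pos'])*100).round(2),'after-turn axes',(T.T@(np.array(p)-s['tool_pos'])*100).round(2),'turn',np.degrees(Q.from_matrix(R.T@T).as_rotvec()).round(2),'F',s['ft_force'].round(1),'M',s['ft_torque'].round(2),'op',round(s['opening'],3),'g',round(s['grasp_force'],1))
E
python3 -c "from h import *;goto([.466,-.292,.16],81)"
```

```text
clock: 0.62
tool_pos: [0.2531, 0.4817, 0.1674]
tcp_rot: [0.0, 0.077, 0.997, -0.0]
ft_force: [1.1, -0.1, 0.8]
opening: 0.711
grasp_force: 0.0
clock: 1.03
tool_pos: [0.3742, 0.3162, 0.1677]
tcp_rot: [0.0, 0.077, 0.997, 0.0]
ft_force: [0.8, -0.3, -0.5]
opening: 0.697
grasp_force: 0.0
clock: 1.45
tool_pos: [0.4952, 0.1506, 0.1677]
tcp_rot: [0.0, 0.077, 0.997, 0.0]
ft_force: [0.7, 0.9, 0.4]
opening: 0.7
grasp_force: 0.0
t 1.45 pos [0.4952 0.1506 0.1677] yaw_y 81.18 q [-0.39  0.44  0.06  1.88 -0.04  0.82  1.1 ]
dp cm [ -3.89 -44.18   0.76] after-turn axes [ -4.03 -44.17   0.77] turn [0.01 0.   0.18] F [0.7 0.9 0.4] M [ 0.06 -0.07  0.02] op 0.7 g 0.0
```

```bash
python3 -m pendant '[{"gripper":0.3,"dp":[-0.4,-4,0],"turn":[0,0,0]},{"gripper":0.3,"dp":[-0.4,-4,0],"turn":[0,0,0]},{"gripper":0.3,"dp":[-0.4,-4,0],"turn":[0,0,0]},{"gripper":0.3,"dp":[-0.4,-4,0],"turn":[0,0,0]},{"gripper":0.3,"dp":[-0.4,-4,0],"turn":[0,0,0]}]' >/dev/null
python3 -m pendant '[{"gripper":0.3,"dp":[-0.4,-4,0],"turn":[0,0,0]},{"gripper":0.3,"dp":[-0.4,-4,0],"turn":[0,0,0]},{"gripper":0.3,"dp":[-0.4,-4,0],"turn":[0,0,0]},{"gripper":0.3,"dp":[-0.4,-4,0],"turn":[0,0,0]},{"gripper":0.3,"dp":[-0.3,-4,0],"turn":[0,0,0]}]' >/dev/null
python3 -m pendant '[{"gripper":0.3,"dp":[0,-4,0],"turn":[0,0,0]},{"gripper":0.3,"dp":[0,-0.2,0.5],"turn":[0,0,0]},{"gripper":0.3,"dp":[0,0,0],"turn":[0,0,0]},{"gripper":0.3,"dp":[0,0,0],"turn":[0,0,0]}]' >/dev/null
python3 - <<'E'
from h import *
goto([.466,-.292,.097],81)
s=cap('scene','s2.png'); cv2.imwrite('pics/c3.png',cv2.resize(s['color'][180:310,330:470,::-1],(646,600),interpolation=cv2.INTER_CUBIC))
E
```

```text
t 2.62 pos [ 0.4649 -0.2894  0.1621] yaw_y 81.16 q [ 0.44  0.49  0.1   1.81 -0.07  0.84  1.99]
dp cm [-0.16 -0.25  6.51] after-turn axes [-0.15 -0.24  6.51] turn [ 0.08 -0.07  0.16] F [ 0.4  0.3 -0. ] M [ 0.05 -0.01 -0.  ] op 0.697 g 0.0
```

View pics/c3.png

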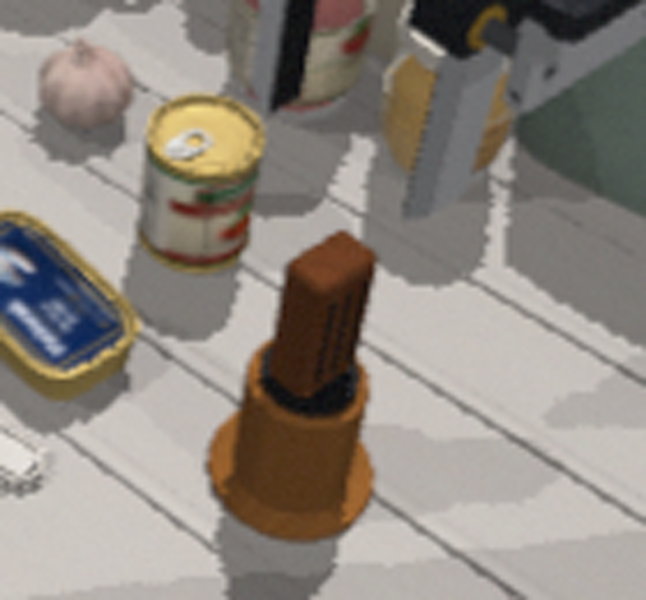

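Run:
```python
from h import *
for n in('scene','top'):
    s=cap(n); R=Q.from_quat(s['rotation'][[1,2,3,0]]).as_matrix(); K=s['mtx']
    for p in (telemetry.sense()['tool_pos'],[.466,-.292,.144]):
        c=R.T@(np.array(p)-s['position']); print(n,p,'px',K[0,2]+K[0,0]*c[0]/-c[2],K[1,2]+K[1,1]*c[1]/c[2])
    X=s['xyz']; 
    if n=='scene':
        for u,v in((388,202),(389,197),(421,225),(423,220)): print(u,v,X[v,u].round(3))
        m=(X[...,2]>.155)&(X[...,2]<.2)&(X[...,0]>.40)&(X[...,0]<.54)&(abs(X[...,1]+.29)<.09)
        q=X[m]; 
        for a in(q[q[:,1]>-.29],q[q[:,1]<-.29]): print(len(a),a.min(0).round(3),a.max(0).round(3),np.median(a,0).round(3))
```

```text
scene [ 0.46579316 -0.2882069   0.16249133] px 402.4677648760621 226.87037548633813
scene [0.466, -0.292, 0.144] px 402.8724001382062 234.85632599773817
388 202 [ 0.462 -0.253  0.203]
389 197 [ 0.462 -0.254  0.216]
421 225 [ 0.45  -0.328  0.208]
423 220 [ 0.449 -0.329  0.221]
3 [ 0.462 -0.255  0.199] [ 0.473 -0.25   0.2  ] [ 0.463 -0.252  0.2  ]Traceback (most recent call last):
  File "<stdin>", line 11, in <module>
    return umr_minimum(a, axis, None, out, keepdims, initial, where)
ValueError: zero-size array to reduction operation minimum which has no identity
```

```bash
python3 - <<'E'
from h import *
s=cap('scene');X=s['xyz']
for u in(417,419,421,425,429): print(u,[(v,*X[v,u].round(3).tolist()) for v in range(216,238,3)])
E
cp pics/s2.png pics/x.png; python3 -c "
import cv2;a=cv2.imread('pics/s2.png');cv2.imwrite('pics/c4.png',cv2.resize(a[100:260,360:520],(600,600),interpolation=cv2.INTER_CUBIC))"
```

```text
417 [(216, 0.649, -0.228, 0.015), (219, 0.649, -0.23, 0.005), (222, 0.453, -0.319, 0.206), (225, 0.448, -0.322, 0.205), (228, 0.626, -0.246, 0.004), (231, 0.619, -0.25, 0.002), (234, 0.615, -0.254, -0.003), (237, 0.605, -0.26, -0.0)]
419 [(216, 0.451, -0.32, 0.222), (219, 0.452, -0.321, 0.216), (222, 0.45, -0.323, 0.211), (225, 0.449, -0.325, 0.206), (228, 0.633, -0.247, -0.001), (231, 0.62, -0.254, 0.004), (234, 0.617, -0.257, -0.002), (237, 0.607, -0.263, 0.0)]
421 [(216, 0.45, -0.324, 0.226), (219, 0.45, -0.325, 0.22), (222, 0.449, -0.327, 0.215), (225, 0.45, -0.327, 0.208), (228, 0.637, -0.25, -0.001), (231, 0.626, -0.257, 0.002), (234, 0.618, -0.262, 0.001), (237, 0.611, -0.266, -0.001)]
425 [(216, 0.448, -0.331, 0.232), (219, 0.451, -0.331, 0.223), (222, 0.455, -0.331, 0.213), (225, 0.652, -0.252, -0.002), (228, 0.643, -0.257, -0.001), (231, 0.634, -0.263, -0.001), (234, 0.623, -0.269, 0.003), (237, 0.618, -0.273, -0.0)]
429 [(216, 0.46, -0.333, 0.225), (219, 0.463, -0.332, 0.215), (222, 0.666, -0.254, -0.0), (225, 0.657, -0.259, -0.0), (228, 0.649, -0.264, -0.001), (231, 0.64, -0.27, -0.0), (234, 0.632, -0.275, -0.0), (237, 0.621, -0.281, 0.002)]
```

View pics/c4.png

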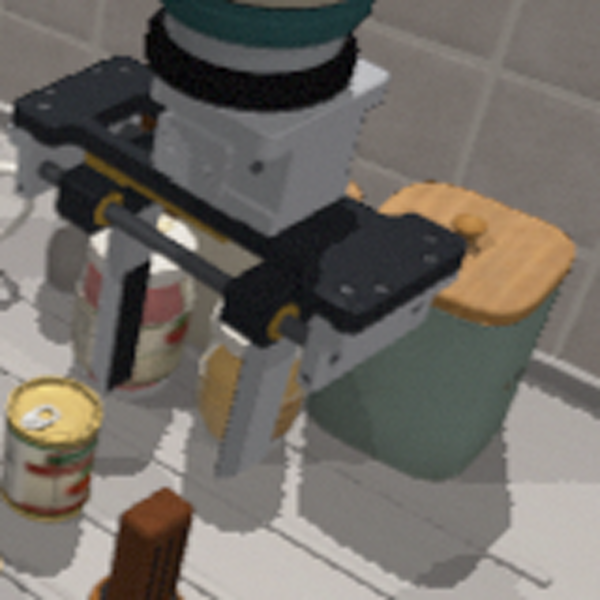

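The view shows the fingertips at crop (110,390) and (225,475), above the handle top at (160,500). Depth puts them at z≈0.20, though the reported TCP is 0.162. I'll lower partway and measure again.

```bash
python3 -m pendant '[{"gripper":0.3,"dp":[-0.1,-0.3,1],"turn":[0,0,0]},{"gripper":0.3,"dp":[0,0,1],"turn":[0,0,0]},{"gripper":0.3,"dp":[0,0,1],"turn":[0,0,0]},{"gripper":0.3,"dp":[0,0,0.5],"turn":[0,0,0]},{"gripper":0.3,"dp":[0,0,0],"turn":[0,0,0]}]' >/dev/null
cat > tips.py <<'E'
from h import *
s=cap('scene');X=s['xyz'];c=s['color'].astype(int)
g=telemetry.sense()['tool_pos']; print('tcp',g.round(4))
m=(abs(X[...,0]-g[0])<.04)&(abs(X[...,1]-g[1])<.075)&(X[...,2]>.07)&(X[...,2]<.33)
for nm,sel in(('left',X[...,1]>g[1]+.022),('right',X[...,1]<g[1]-.024)):
    q=X[m&sel]; print(nm,len(q))
    for lo in np.arange(.10,.32,.01):
        a=q[(q[:,2]>lo)&(q[:,2]<=lo+.01)]
        if len(a): print('  %.2f'%lo,len(a),a[:,:2].min(0).round(3),a[:,:2].max(0).round(3))
E
python3 tips.py; python3 -c "from h import *;goto([.466,-.292,.097],81)"
```

```text
tcp [ 0.465  -0.2929  0.1265]
left 1402
  0.16 23 [ 0.459 -0.26 ] [ 0.476 -0.249]
  0.17 48 [ 0.459 -0.26 ] [ 0.478 -0.246]
  0.18 44 [ 0.46  -0.261] [ 0.477 -0.247]
  0.19 48 [ 0.459 -0.261] [ 0.477 -0.246]
  0.20 49 [ 0.459 -0.26 ] [ 0.477 -0.247]
  0.21 51 [ 0.459 -0.261] [ 0.477 -0.246]
  0.22 55 [ 0.459 -0.26 ] [ 0.478 -0.246]
  0.23 57 [ 0.459 -0.26 ] [ 0.479 -0.245]
  0.24 39 [ 0.459 -0.259] [ 0.477 -0.245]
  0.25 23 [ 0.46 -0.26] [ 0.48  -0.247]
  0.26 68 [ 0.436 -0.259] [ 0.5   -0.218]
  0.27 216 [ 0.436 -0.271] [ 0.504 -0.218]
  0.28 182 [ 0.437 -0.271] [ 0.494 -0.232]
  0.29 158 [ 0.44 -0.27] [ 0.489 -0.218]
  0.30 339 [ 0.441 -0.271] [ 0.504 -0.218]
right 1722
  0.16 9 [ 0.448 -0.33 ] [ 0.451 -0.323]
  0.17 38 [ 0.447 -0.337] [ 0.466 -0.323]
  0.18 49 [ 0.447 -0.338] [ 0.465 -0.323]
  0.19 52 [ 0.447 -0.338] [ 0.465 -0.323]
  0.20 51 [ 0.447 -0.338] [ 0.465 -0.324]
  0.21 55 [ 0.447 -0.338] [ 0.467 -0.324]
  0.22 54 [ 0.447 -0.338] [ 0.465 -0.323]
  0.23 55 [ 0.447 -0.338] [ 0.468 -0.325]
  0.24 10 [ 0.448 -0.337] [ 0.457 -0.334]
  0.26 32 [ 0.425 -0.368] [ 0.454 -0.321]
  0.27 93 [ 0.425 -0.368] [ 0.444 -0.317]
  0.28 148 [ 0.425 -0.345] [ 0.445 -0.321]
  0.29 68 [ 0.432 -0.345] [ 0.438 -0.317]
  0.30 743 [ 0.425 -0.368] [ 0.487 -0.317]
  0.31 134 [ 0.436 -0.335] [ 0.478 -0.317]
t 3.23 pos [ 0.465  -0.2929  0.1265] yaw_y 81.18 q [ 0.45  0.54  0.1   1.84 -0.07  0.76  2.  ]
dp cm [-0.09  0.11  2.95] after-turn axes [-0.08  0.11  2.95] turn [ 0.05 -0.12  0.18] F [-0.2  0.3  0. ] M [ 0.03  0.01 -0.05] op 0.7 g 0.0
```

The visible fingertips sit about 39 mm above the reported TCP, and the body underside at 0.262 agrees with that. I'll work with the visible height; x and y already line up with the handle.

```bash
python3 -m pendant '[{"gripper":0.3,"dp":[0,0,1.5],"turn":[0,0,0]},{"gripper":0.3,"dp":[0,0,1.5],"turn":[0,0,0]},{"gripper":0.3,"dp":[0,0,1],"turn":[0,0,0]},{"gripper":0.3,"dp":[0,0,0],"turn":[0,0,0]}]'
python3 -m pendant '[{"gripper":0.3,"dp":[0,0,1],"turn":[0,0,0]},{"gripper":0.3,"dp":[0,0,1],"turn":[0,0,0]},{"gripper":0.3,"dp":[0,0,0.8],"turn":[0,0,0]},{"gripper":0.3,"dp":[0,0,0],"turn":[0,0,0]}]'
python3 tips.py | head -8
```

```text
clock: 3.57
tool_pos: [0.4645, -0.2927, 0.0859]
tcp_rot: [-0.002, 0.077, 0.997, 0.001]
ft_force: [-0.7, 0.5, 0.1]
opening: 0.699
grasp_force: 0.0
clock: 3.9
tool_pos: [0.4646, -0.2928, 0.0579]
tcp_rot: [-0.001, 0.077, 0.997, 0.001]
ft_force: [-0.7, -0.3, 0.0]
opening: 0.702
grasp_force: 0.0
tcp [ 0.465  -0.2931  0.0587]
left 1245
  0.10 33 [ 0.46  -0.261] [ 0.477 -0.248]
  0.11 37 [ 0.459 -0.261] [ 0.477 -0.246]
  0.12 40 [ 0.46  -0.261] [ 0.477 -0.247]
  0.13 39 [ 0.459 -0.261] [ 0.478 -0.247]
  0.14 41 [ 0.459 -0.261] [ 0.478 -0.246]
  0.15 42 [ 0.459 -0.261] [ 0.478 -0.246]
```

Now at the right height; closing with firm grip.

```bash
python3 -m pendant '[{"gripper":0.9,"dp":[0,0,0],"turn":[0,0,0]},{"gripper":0.9,"dp":[0,0,0],"turn":[0,0,0]},{"gripper":0.9,"dp":[0,0,0],"turn":[0,0,0]},{"gripper":0.9,"dp":[0,0,0],"turn":[0,0,0]},{"gripper":0.9,"dp":[0,0,0],"turn":[0,0,0]}]' 50
python3 -m pendant '[{"gripper":0.9,"dp":[0,0,0],"turn":[0,0,0]},{"gripper":0.9,"dp":[0,0,0],"turn":[0,0,0]},{"gripper":0.9,"dp":[0,0,0],"turn":[0,0,0]}]' 50
python3 -c "from h import *;goto([.497,.069,.2],88)"
```

```text
clock: 4.37
tool_pos: [0.4659, -0.2936, 0.0599]
tcp_rot: [0.0, 0.077, 0.997, -0.0]
ft_force: [-0.3, 0.6, 0.3]
opening: 0.383
grasp_force: 0.0
clock: 4.62
tool_pos: [0.4657, -0.2934, 0.0597]
tcp_rot: [0.0, 0.077, 0.997, 0.0]
ft_force: [-0.2, 0.9, 1.0]
opening: 0.232
grasp_force: 50.0
t 4.62 pos [ 0.4657 -0.2934  0.0597] yaw_y 81.18 q [ 0.46  0.64  0.08  1.9  -0.09  0.61  2.01]
dp cm [  2.47  36.29 -14.03] after-turn axes [ -1.86  36.32 -14.03] turn [ 0.01  0.   -6.82] F [-0.2  0.9  1. ] M [ 0.01  0.03 -0.01] op 0.232 g 50.0
```

```bash
python3 -m pendant '[{"gripper":0.9,"dp":[0,0,-0.6],"turn":[0,0,0]},{"gripper":0.9,"dp":[0,0,-1.4],"turn":[0,0,0]},{"gripper":0.9,"dp":[0,0,-2.5],"turn":[0,0,0]},{"gripper":0.9,"dp":[0,0,-2.5],"turn":[0,0,0]},{"gripper":0.9,"dp":[0,0,-2.5],"turn":[0,0,0]}]'
python3 -m pendant '[{"gripper":0.9,"dp":[0,0,-2.5],"turn":[0,0,0]},{"gripper":0.9,"dp":[0,1.5,0],"turn":[0,0,0]},{"gripper":0.9,"dp":[0,3,0],"turn":[0,0,0]},{"gripper":0.9,"dp":[0,4,0],"turn":[0,0,0]},{"gripper":0.9,"dp":[0,4,0],"turn":[0,0,0]}]' >/dev/null
python3 -m pendant '[{"gripper":0.9,"dp":[0,4,0],"turn":[0,0,-2]},{"gripper":0.9,"dp":[0,4,0],"turn":[0,0,-2.5]},{"gripper":0.9,"dp":[0,4,0],"turn":[0,0,-2.5]},{"gripper":0.9,"dp":[0,4,0],"turn":[0,0,0]},{"gripper":0.9,"dp":[0,4,0],"turn":[0,0,0]}]' >/dev/null
python3 -m pendant '[{"gripper":0.9,"dp":[0,3,0],"turn":[0,0,0]},{"gripper":0.9,"dp":[0,1,1],"turn":[0,0,0]},{"gripper":0.9,"dp":[0,0,1],"turn":[0,0,0]},{"gripper":0.9,"dp":[0,0,0],"turn":[0,0,0]},{"gripper":0.9,"dp":[0,0,0],"turn":[0,0,0]}]'
python3 -c "from h import *;goto([.4965,.069,.12],88)"
```

```text
clock: 5.03
tool_pos: [0.4652, -0.2933, 0.1557]
tcp_rot: [-0.0, 0.077, 0.997, 0.0]
ft_force: [0.2, -0.3, -1.4]
opening: 0.232
grasp_force: 50.0
clock: 6.28
tool_pos: [0.5019, 0.068, 0.1592]
tcp_rot: [-0.001, 0.016, 1.0, -0.001]
ft_force: [-1.0, -0.3, -0.1]
opening: 0.233
grasp_force: 50.0
t 6.28 pos [0.5019 0.068  0.1592] yaw_y 88.13 q [-0.21  0.44  0.03  1.92 -0.02  0.79  1.37]
dp cm [0.54 0.08 3.92] after-turn axes [0.55 0.08 3.92] turn [-0.06 -0.09  0.13] F [-1.  -0.3 -0.1] M [-0.03 -0.05  0.02] op 0.233 g 50.0
```

```bash
python3 -m pendant '[{"gripper":0.9,"dp":[0.5,0.1,1.2],"turn":[0,0,0]},{"gripper":0.9,"dp":[0,0,1.2],"turn":[0,0,0]},{"gripper":0.9,"dp":[0,0,1.0],"turn":[0,0,0]},{"gripper":0.9,"dp":[0,0,0],"turn":[0,0,0]},{"gripper":0.9,"dp":[0,0,0],"turn":[0,0,0]}]'
python3 - <<'E'
from h import *
goto([.4965,.069,.12],88)
s=cap('scene'); X=s['xyz']; g=telemetry.sense()['tool_pos']
c=s['color'][:,:,::-1]; cv2.imwrite('pics/c5.png',cv2.resize(c[130:220,220:340],(800,600),interpolation=cv2.INTER_CUBIC))
def near(lo,hi,r): 
    m=(np.hypot(X[...,0]-.4965,X[...,1]-.069)<r)&(X[...,2]>lo)&(X[...,2]<hi); return X[m]
for lo in np.arange(.055,.20,.01):
    q=near(lo,lo+.01,.035)
    if len(q): print('%.3f'%lo,len(q),q[:,:2].min(0).round(4),q[:,:2].max(0).round(4))
q=near(.045,.058,.04); print('cap',len(q),q.min(0),q.max(0),cv2.minEnclosingCircle((q[:,:2]*1000).astype(np.float32)))
m=(X[...,2]>.02)&(X[...,2]<.037)&(abs(X[...,0]-.5)<.15)&(abs(X[...,1]-.124)<.14); print(cv2.minAreaRect((X[m][:,:2]*1000).astype(np.float32)))
E
```

```text
clock: 6.7
tool_pos: [0.4977, 0.0691, 0.1258]
tcp_rot: [-0.0, 0.017, 1.0, -0.0]
ft_force: [-0.5, -0.4, -1.3]
opening: 0.233
grasp_force: 50.0
t 6.7 pos [0.4977 0.0691 0.1258] yaw_y 88.07 q [-0.21  0.48  0.03  1.97 -0.02  0.7   1.36]
dp cm [ 0.12 -0.01  0.58] after-turn axes [ 0.12 -0.01  0.58] turn [-0.03 -0.02  0.07] F [-0.5 -0.4 -1.3] M [-0.02 -0.04  0.08] op 0.233 g 50.0
0.065 2 [0.4869 0.0697] [0.4909 0.0704]
0.075 23 [0.4843 0.0666] [0.5049 0.0716]
0.085 22 [0.4849 0.0661] [0.5054 0.0715]
0.095 17 [0.4846 0.0651] [0.5033 0.0726]
0.105 17 [0.4895 0.0638] [0.4982 0.0738]
0.115 7 [0.4904 0.0647] [0.4972 0.0722]
0.125 7 [0.4745 0.05  ] [0.4982 0.0694]
0.135 91 [0.4737 0.0486] [0.5133 0.0842]
0.145 56 [0.4766 0.0572] [0.5087 0.0791]
0.155 48 [0.477  0.0549] [0.5089 0.0785]
0.165 46 [0.4756 0.0461] [0.5057 0.0772]
0.175 67 [0.4767 0.0455] [0.5043 0.0936]
0.185 73 [0.4771 0.0455] [0.5045 0.0934]
0.195 72 [0.4773 0.0458] [0.5055 0.091 ]
cap 189 [0.46764134 0.04657629 0.04500691] [0.51302856 0.09527557 0.05356336] ((492.0986328125, 70.42109680175781), 25.288007736206055)
((486.1248474121094, 126.09710693359375), (150.7791290283203, 211.876220703125), 4.591121196746826)
```

View pics/c5.png

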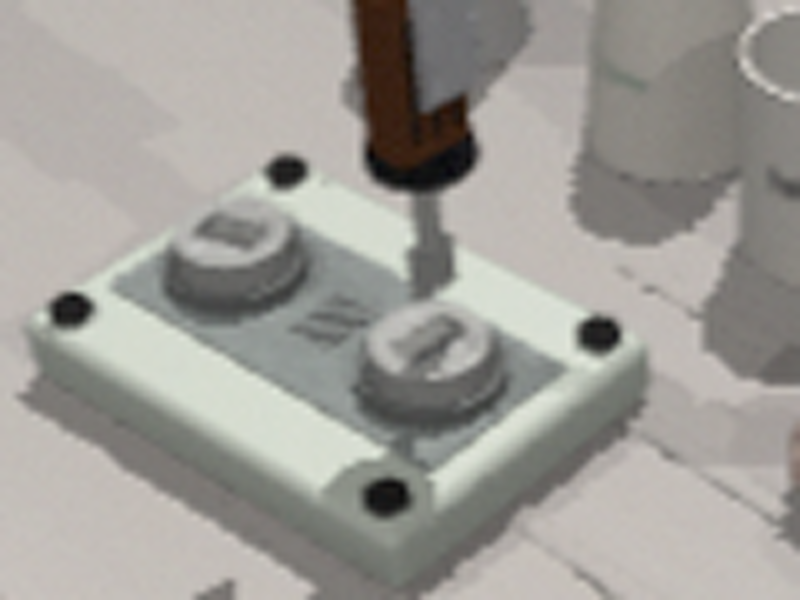

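The picture shows the bit tip at crop (430,290) hanging above the open screw at (430,345), with its slot roughly parallel to the bit. Both views put the screw at about (0.495, 0.070), so I'll correct slightly and descend.

```bash
python3 -m pendant '[{"gripper":0.9,"dp":[0.25,0.1,0.8],"turn":[0,0,0]},{"gripper":0.9,"dp":[0,0,0.8],"turn":[0,0,0]},{"gripper":0.9,"dp":[0,0,0.4],"turn":[0,0,0]},{"gripper":0.9,"dp":[0,0,0],"turn":[0,0,0]}]' 60
python3 -m pendant '[{"gripper":0.9,"dp":[0,0,0.3],"turn":[0,0,0]},{"gripper":0.9,"dp":[0,0,0.3],"turn":[0,0,0]},{"gripper":0.9,"dp":[0,0,0.3],"turn":[0,0,0]},{"gripper":0.9,"dp":[0,0,0.2],"turn":[0,0,0]},{"gripper":0.9,"dp":[0,0,0],"turn":[0,0,0]}]'
python3 -c "from h import *;goto([.495,.070,.087],88)"
```

```text
clock: 7.08
tool_pos: [0.4942, 0.0712, 0.1045]
tcp_rot: [-0.001, 0.016, 1.0, -0.0]
ft_force: [0.5, 0.4, -0.5]
opening: 0.229
grasp_force: 60.0
clock: 7.5
tool_pos: [0.4949, 0.0713, 0.0941]
tcp_rot: [-0.0, 0.016, 1.0, -0.0]
ft_force: [0.7, -0.1, -1.8]
opening: 0.229
grasp_force: 60.0
t 7.5 pos [0.4949 0.0713 0.0941] yaw_y 88.18 q [-0.22  0.52  0.02  2.01 -0.02  0.61  1.36]
dp cm [-0.02 -0.13  0.71] after-turn axes [-0.02 -0.13  0.71] turn [-0.01 -0.04  0.18] F [ 0.7 -0.1 -1.8] M [-0.    0.05  0.06] op 0.229 g 60.0
```

The bit is 10 mm into the slot without contact. Pushing in.

```bash
python3 -m pendant '[{"gripper":0.9,"dp":[0,0,0.2],"turn":[0,0,0]},{"gripper":0.9,"dp":[0,0,0.2],"turn":[0,0,0]},{"gripper":0.9,"dp":[0,0,0],"turn":[0,0,0]}]' 60
python3 -m pendant '[{"gripper":0.9,"dp":[0,0,0.2],"turn":[0,0,0]},{"gripper":0.9,"dp":[0,0,0.15],"turn":[0,0,0]},{"gripper":0.9,"dp":[0,0,0],"turn":[0,0,0]}]'
python3 -m pendant '[{"gripper":0.9,"dp":[0,0,0.15],"turn":[0,0,0]},{"gripper":0.9,"dp":[0,0,0],"turn":[0,0,0]},{"gripper":0.9,"dp":[0,0,0],"turn":[0,0,0]}]'
```

```text
clock: 7.75
tool_pos: [0.4955, 0.0714, 0.0907]
tcp_rot: [0.0, 0.016, 1.0, 0.0]
ft_force: [-0.7, 0.2, 3.8]
opening: 0.229
grasp_force: 60.0
clock: 8.0
tool_pos: [0.4955, 0.0714, 0.0874]
tcp_rot: [0.0, 0.016, 1.0, 0.0]
ft_force: [-0.9, 0.0, 7.3]
opening: 0.234
grasp_force: 60.0
clock: 8.25
tool_pos: [0.4955, 0.0714, 0.0865]
tcp_rot: [0.0, 0.016, 1.0, 0.0]
ft_force: [-1.4, -0.5, 11.0]
opening: 0.231
grasp_force: 60.0
```

```bash
python3 -m pendant '[{"gripper":0.9,"dp":[0,0,0.15],"turn":[0,0,0]},{"gripper":0.9,"dp":[0,0,0],"turn":[0,0,0]},{"gripper":0.9,"dp":[0,0,0],"turn":[0,0,4]},{"gripper":0.9,"dp":[0,0,0],"turn":[0,0,5]},{"gripper":0.9,"dp":[0,0,0],"turn":[0,0,5]}]' 60
python3 -c "from h import *;goto([.4955,.0714,.086],88)"
python3 -m pendant '[{"gripper":0.9,"dp":[0,0,0],"turn":[0,0,5]},{"gripper":0.9,"dp":[0,0,0],"turn":[0,0,5]},{"gripper":0.9,"dp":[0,0,0],"turn":[0,0,5]},{"gripper":0.9,"dp":[0,0,0],"turn":[0,0,5]}]'
python3 -c "from h import *;goto([.4955,.0714,.086],88)"
```

```text
clock: 8.67
tool_pos: [0.4957, 0.0708, 0.0862]
tcp_rot: [0.001, 0.14, 0.99, 0.0]
ft_force: [-3.8, -2.6, 22.5]
opening: 0.233
grasp_force: 60.0
t 8.67 pos [0.4957 0.0708 0.0862] yaw_y 73.92 q [-0.26  0.54  0.1   2.01 -0.09  0.59  1.18]
dp cm [0.04 0.06 0.02] after-turn axes [0.02 0.06 0.02] turn [  0.02   0.08 -14.08] F [-3.8 -2.6 22.5] M [-0.7   1.39  0.07] op 0.233 g 60.0
clock: 9.0
tool_pos: [0.4955, 0.07, 0.0862]
tcp_rot: [0.001, 0.31, 0.951, -0.0]
ft_force: [-3.7, -3.8, 22.6]
opening: 0.232
grasp_force: 60.0
t 9.0 pos [0.4955 0.07   0.0862] yaw_y 53.9 q [-0.33  0.55  0.2   2.02 -0.18  0.6   0.93]
dp cm [0.08 0.12 0.02] after-turn axes [0.   0.14 0.02] turn [-2.00e-02  7.00e-02 -3.41e+01] F [-3.7 -3.8 22.6] M [-1.2   1.58  0.05] op 0.232 g 60.0
```

```bash
python3 -m pendant '[{"gripper":0.9,"dp":[0,0,0],"turn":[0,0,5]},{"gripper":0.9,"dp":[0,0,0],"turn":[0,0,5]},{"gripper":0.9,"dp":[0,0,0],"turn":[0,0,5]},{"gripper":0.9,"dp":[0,0,0],"turn":[0,0,5]},{"gripper":0.9,"dp":[0,0,0],"turn":[0,0,5]}]' >/dev/null
python3 -c "from h import *;goto([.4955,.0714,.086],88)"
python3 -m pendant '[{"gripper":0.9,"dp":[0,0,0],"turn":[0,0,5]},{"gripper":0.9,"dp":[0,0,0],"turn":[0,0,4]},{"gripper":0.9,"dp":[0,0,0],"turn":[0,0,3]},{"gripper":0.9,"dp":[0,0,0],"turn":[0,0,2]},{"gripper":0.9,"dp":[0,0,0],"turn":[0,0,0]}]' >/dev/null
python3 -c "from h import *;goto([.4955,.0714,.086],88)"
```

```text
t 9.42 pos [0.4948 0.0691 0.0861] yaw_y 28.88 q [-0.42  0.56  0.33  2.02 -0.3   0.61  0.61]
dp cm [0.17 0.17 0.01] after-turn axes [-0.06  0.23  0.01] turn [-7.000e-02  3.000e-02 -5.912e+01] F [-5.3 -4.1 25.1] M [-1.68  2.    0.01] op 0.235 g 60.0
t 9.83 pos [0.4946 0.0691 0.0861] yaw_y 15.05 q [-0.47  0.57  0.4   2.02 -0.37  0.62  0.44]
dp cm [0.2  0.15 0.01] after-turn axes [-0.08  0.23  0.01] turn [-8.000e-02  3.000e-02 -7.295e+01] F [-5.6 -4.5 25.9] M [-1.51  2.09  0.1 ] op 0.23 g 60.0
```

```bash
python3 -m pendant '[{"gripper":0.9,"dp":[0,0,0],"turn":[0,0,2]},{"gripper":0.9,"dp":[0,0,0],"turn":[0,0,1]},{"gripper":0.9,"dp":[0,0,0],"turn":[0,0,0]}]' >/dev/null
python3 -c "from h import *;goto([.4955,.0714,.086],88)"
python3 -m pendant '[{"gripper":0.9,"dp":[0,0,0],"turn":[0,0,2]},{"gripper":0.9,"dp":[0,0,0],"turn":[0,0,2]},{"gripper":0.9,"dp":[0,0,0],"turn":[0,0,0]}]' >/dev/null
python3 -c "from h import *;goto([.4955,.0714,.086],88)"
```

```text
t 10.08 pos [0.4941 0.0691 0.0861] yaw_y 12.1 q [-0.48  0.57  0.41  2.02 -0.38  0.62  0.4 ]
dp cm [0.2  0.18 0.01] after-turn axes [-0.13  0.23  0.01] turn [-1.00e-01 -2.00e-02 -7.59e+01] F [-7.1 -4.1 25.9] M [-1.54  2.29  0.09] op 0.225 g 60.0
t 10.33 pos [0.4936 0.0691 0.0861] yaw_y 8.06 q [-0.49  0.57  0.43  2.02 -0.4   0.63  0.35]
dp cm [0.2  0.22 0.01] after-turn axes [-0.18  0.23  0.01] turn [-1.400e-01 -7.000e-02 -7.994e+01] F [-7.6 -4.2 27.7] M [-1.52  2.61  0.12] op 0.231 g 60.0
```

```bash
python3 -m pendant '[{"gripper":0.9,"dp":[0,0,0],"turn":[0,0,2]},{"gripper":0.9,"dp":[0,0,0],"turn":[0,0,2]},{"gripper":0.9,"dp":[0,0,0],"turn":[0,0,0]}]' >/dev/null
python3 -c "from h import *;goto([.4955,.0714,.086],88)"
python3 -m pendant '[{"gripper":0.9,"dp":[0,0,0],"turn":[0,0,2]},{"gripper":0.9,"dp":[0,0,0],"turn":[0,0,2]},{"gripper":0.9,"dp":[0,0,0],"turn":[0,0,0]}]' >/dev/null
python3 - <<'E'
from h import *
goto([.4955,.0714,.086],88)
s=cap('scene'); c=s['color'][:,:,::-1]; cv2.imwrite('pics/c6.png',cv2.resize(c[100:220,220:340],(600,600),interpolation=cv2.INTER_CUBIC))
E
```

```text
t 10.58 pos [0.4934 0.0691 0.0861] yaw_y 4.12 q [-0.5   0.58  0.45  2.02 -0.42  0.63  0.3 ]
dp cm [0.21 0.22 0.  ] after-turn axes [-0.2   0.23  0.01] turn [-1.600e-01 -7.000e-02 -8.388e+01] F [-8.  -4.  28.6] M [-1.56  2.7   0.37] op 0.231 g 60.1
t 10.83 pos [0.4933 0.0693 0.0861] yaw_y 0.21 q [-0.52  0.58  0.48  2.02 -0.43  0.64  0.25]
dp cm [0.21 0.22 0.01] after-turn axes [-0.22  0.22  0.01] turn [-1.800e-01 -8.000e-02 -8.779e+01] F [-7.3 -4.1 28.1] M [-1.58  2.74  0.7 ] op 0.231 g 60.2
```

View pics/c6.png

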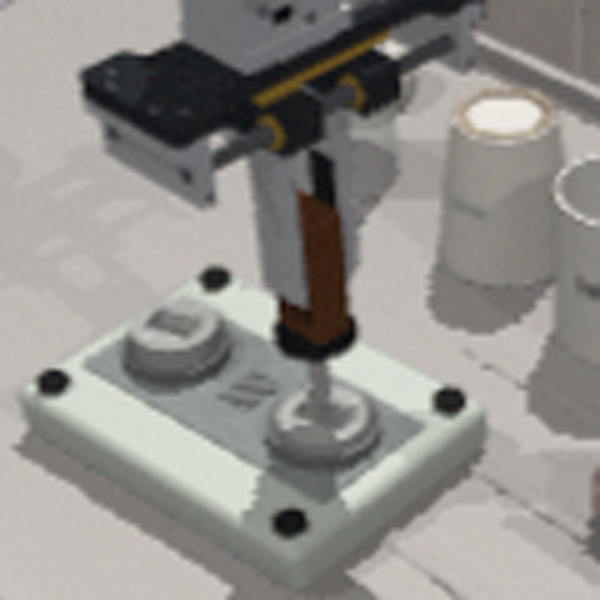

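The picture shows the screw at (325,420) pushed in with the bit in its slot, and the torque is climbing to 0.7 N m: it is at its stop. I'll ease the torque within the play, then lift out.

```bash
python3 -m pendant '[{"gripper":0.9,"dp":[0,0,0],"turn":[0,0,-5]},{"gripper":0.9,"dp":[0,0,0],"turn":[0,0,-4]},{"gripper":0.9,"dp":[0,0,0],"turn":[0,0,-3]},{"gripper":0.9,"dp":[0,0,0],"turn":[0,0,0]}]' >/dev/null
python3 -c "from h import *;goto([.4955,.0714,.086],88)"
python3 -m pendant '[{"gripper":0.9,"dp":[0,0,-0.5],"turn":[0,0,0]},{"gripper":0.9,"dp":[0,0,-0.5],"turn":[0,0,0]},{"gripper":0.9,"dp":[0,0,-0.6],"turn":[0,0,0]},{"gripper":0.9,"dp":[0,0,-0.6],"turn":[0,0,0]},{"gripper":0.9,"dp":[0,0,-0.6],"turn":[0,0,0]}]' >/dev/null
python3 -c "from h import *;goto([.4955,.0714,.086],88)"
python3 -m pendant '[{"gripper":0.9,"dp":[0,0,-1.5],"turn":[0,0,0]},{"gripper":0.9,"dp":[0,0,-2],"turn":[0,0,0]},{"gripper":0.9,"dp":[0,0,-2],"turn":[0,0,0]},{"gripper":0.9,"dp":[0,0,-1.5],"turn":[0,0,0]},{"gripper":0.9,"dp":[0,0,0],"turn":[0,0,0]}]' >/dev/null
cat > bit.py <<'E'
from h import *
s=cap('scene'); X=s['xyz']; g=telemetry.sense()['tool_pos']
for lo in np.arange(g[2]-.06,g[2]+.035,.01):
    q=X[(np.hypot(X[...,0]-g[0],X[...,1]-g[1])<.03)&(X[...,2]>lo)&(X[...,2]<lo+.01)]
    if len(q): print('%.3f'%(lo-g[2]),len(q),((q.min(0)+q.max(0))/2-g)[:2].round(4),(np.ptp(q,0))[:2].round(4))
E
python3 - <<'E'
from h import *
goto([.4657,-.2934,.18],81)
exec(open('bit.py').read())
c=s['color'][:,:,::-1]; cv2.imwrite('pics/c7.png',cv2.resize(c[100:220,220:340],(600,600),interpolation=cv2.INTER_CUBIC))
E
```

```text
t 11.22 pos [0.4942 0.0691 0.0861] yaw_y 12.25 q [-0.48  0.57  0.41  2.02 -0.38  0.62  0.4 ]
dp cm [0.19 0.18 0.01] after-turn axes [-0.12  0.23  0.01] turn [-8.000e-02 -3.000e-02 -7.575e+01] F [-6.3 -4.9 25.7] M [-1.61  2.26  0.08] op 0.233 g 60.0
t 11.63 pos [0.4957 0.072  0.1124] yaw_y 12.21 q [-0.5   0.53  0.44  2.   -0.35  0.69  0.37]
dp cm [-0.05 -0.04  2.64] after-turn axes [ 0.02 -0.06  2.64] turn [ 5.000e-02  2.000e-02 -7.579e+01] F [ 0.4 -0.6 -1.5] M [-0.13  0.02 -0.07] op 0.235 g 60.0
t 12.05 pos [0.498 0.072 0.185] yaw_y 12.21 q [-0.56  0.43  0.51  1.91 -0.27  0.86  0.31]
dp cm [-35.03 -10.88   0.42] after-turn axes [ -2.53 -36.59   0.5 ] turn [  0.34   0.22 -68.79] F [ 0.7 -0.  -1.3] M [-0.02  0.01 -0.05] op 0.234 g 60.0
-0.060 2 [-0.0008  0.0024] [0.0033 0.0142]
-0.050 25 [-0.0001  0.0017] [0.0076 0.0202]
-0.040 23 [-0.0009  0.0016] [0.0051 0.0209]
-0.030 21 [-0.0015  0.0018] [0.0066 0.0185]
-0.020 14 [-0.0013  0.0001] [0.0067 0.0056]
-0.010 15 [-0.001  0.002] [0.0087 0.0087]
0.000 5 [-0.0058 -0.0124] [0.0175 0.0076]
0.010 98 [-0.0015 -0.0001] [0.0394 0.0389]
0.020 64 [-0.0009  0.0003] [0.0253 0.0319]
0.030 53 [-0.0022 -0.0011] [0.0248 0.03  ]
```

View pics/c7.png

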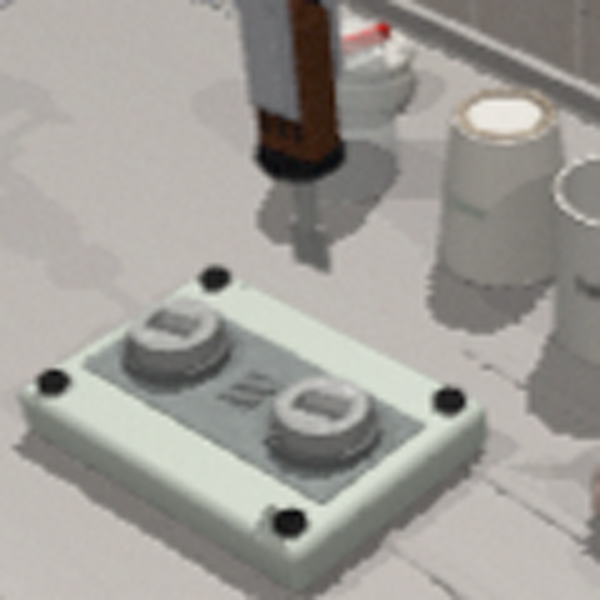

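The picture shows both slots parallel, (175,325) and (320,402), so the screw is tight, and the driver is still straight in the gripper. Now rotating back and returning to the holder.

```bash
python3 -m pendant '[{"gripper":0.9,"dp":[0,0,0],"turn":[0,0,-4]},{"gripper":0.9,"dp":[0,0,0],"turn":[0,0,-7]},{"gripper":0.9,"dp":[0,0,0],"turn":[0,0,-7]},{"gripper":0.9,"dp":[0,0,0],"turn":[0,0,-7]},{"gripper":0.9,"dp":[0,0,0],"turn":[0,0,-7]}]' >/dev/null
python3 -m pendant '[{"gripper":0.9,"dp":[0,0,0],"turn":[0,0,-7]},{"gripper":0.9,"dp":[0,0,0],"turn":[0,0,-7]},{"gripper":0.9,"dp":[0,0,0],"turn":[0,0,-7]},{"gripper":0.9,"dp":[0,0,0],"turn":[0,0,-7]},{"gripper":0.9,"dp":[0,0,0],"turn":[0,0,-7]}]' >/dev/null
python3 -m pendant '[{"gripper":0.9,"dp":[0,0,0],"turn":[0,0,-1.8]},{"gripper":0.9,"dp":[-0.2,-2,0],"turn":[0,0,0]},{"gripper":0.9,"dp":[-0.3,-4,0],"turn":[0,0,0]},{"gripper":0.9,"dp":[-0.3,-4,0],"turn":[0,0,0]},{"gripper":0.9,"dp":[-0.3,-4,0],"turn":[0,0,0]}]' >/dev/null
python3 -m pendant '[{"gripper":0.9,"dp":[-0.3,-4,0],"turn":[0,0,0]},{"gripper":0.9,"dp":[-0.3,-4,0],"turn":[0,0,0]},{"gripper":0.9,"dp":[-0.3,-4,0],"turn":[0,0,0]},{"gripper":0.9,"dp":[-0.3,-4,0],"turn":[0,0,0]},{"gripper":0.9,"dp":[-0.2,-3,0],"turn":[0,0,0]}]' >/dev/null
python3 -m pendant '[{"gripper":0.9,"dp":[0,-2,0],"turn":[0,0,0]},{"gripper":0.9,"dp":[0,0,0],"turn":[0,0,0]},{"gripper":0.9,"dp":[0,0,0],"turn":[0,0,0]}]' >/dev/null
python3 -c "from h import *;goto([.4657,-.2934,.14],81)"
```

```text
t 14.02 pos [ 0.464  -0.2787  0.1807] yaw_y 80.83 q [ 0.34  0.47  0.22  1.81 -0.13  0.88  2.03]
dp cm [-0.41 -1.43  4.07] after-turn axes [-0.4  -1.42  4.07] turn [ 0.06 -0.11 -0.17] F [ 1.3  0.1 -1.1] M [ 0.03 -0.02 -0.04] op 0.231 g 60.0
```

```bash
python3 -m pendant '[{"gripper":0.9,"dp":[-0.4,-1.4,0],"turn":[0,0,0]},{"gripper":0.9,"dp":[0,0,1.5],"turn":[0,0,0]},{"gripper":0.9,"dp":[0,0,1.5],"turn":[0,0,0]},{"gripper":0.9,"dp":[0,0,1],"turn":[0,0,0]},{"gripper":0.9,"dp":[0,0,0],"turn":[0,0,0]}]' >/dev/null
python3 -c "from h import *;goto([.4657,-.2934,.0605],81)"
python3 - <<'E'
exec(open('bit.py').read())
q=X[(np.hypot(X[...,0]-g[0],X[...,1]-g[1])<.045)&(X[...,2]>.062)&(X[...,2]<.072)]
print('rim',((q.min(0)+q.max(0))/2-g)[:2].round(4),np.ptp(q,0)[:2].round(3))
E
```

```text
t 14.43 pos [ 0.4658 -0.2908  0.1397] yaw_y 81.08 q [ 0.37  0.53  0.21  1.83 -0.14  0.8   2.07]
dp cm [-0.07 -0.28  7.92] after-turn axes [-0.03 -0.26  7.92] turn [ 0.12 -0.24  0.08] F [-0.6  0.2 -0.8] M [ 0.03 -0.01 -0.  ] op 0.234 g 60.0
-0.060 7 [-0.0051  0.0015] [0.0159 0.0047]
-0.050 27 [-0.0042  0.0019] [0.0199 0.0066]
-0.040 21 [-0.0043  0.0006] [0.0194 0.0069]
-0.030 28 [-0.0044  0.0014] [0.0182 0.0083]
-0.020 17 [-0.0068  0.0004] [0.0034 0.0075]
-0.000 27 [-0.0113 -0.0015] [0.0249 0.0351]
0.010 164 [-0.0052  0.0009] [0.0381 0.0395]
0.020 68 [-0.0069  0.0014] [0.0286 0.0253]
0.030 56 [-0.0146  0.001 ] [0.0149 0.0249]
rim [-0.0034  0.0003] [0.052 0.05 ]
```

```bash
python3 -m pendant '[{"gripper":0.9,"dp":[-0.05,-0.2,1],"turn":[0,0,0]},{"gripper":0.9,"dp":[0,0,1],"turn":[0,0,0]},{"gripper":0.9,"dp":[0,0,1],"turn":[0,0,0]},{"gripper":0.9,"dp":[0,0,1],"turn":[0,0,0]},{"gripper":0.9,"dp":[0,0,0],"turn":[0,0,0]}]'
python3 -m pendant '[{"gripper":0.9,"dp":[0,0,1],"turn":[0,0,0]},{"gripper":0.9,"dp":[0,0,1],"turn":[0,0,0]},{"gripper":0.9,"dp":[0,0,1],"turn":[0,0,0]},{"gripper":0.9,"dp":[0,0,0.5],"turn":[0,0,0]},{"gripper":0.9,"dp":[0,0,0],"turn":[0,0,0]}]'
```

```text
clock: 14.9
tool_pos: [0.4654, -0.2937, 0.0998]
tcp_rot: [-0.002, 0.079, 0.997, 0.001]
ft_force: [-0.3, 0.3, -1.5]
opening: 0.228
grasp_force: 60.0
clock: 15.32
tool_pos: [0.4659, -0.2941, 0.0655]
tcp_rot: [-0.001, 0.079, 0.997, 0.001]
ft_force: [-0.7, 0.4, -0.5]
opening: 0.234
grasp_force: 60.0
```

```bash
python3 -m pendant '[{"gripper":0.9,"dp":[0,0,0.3],"turn":[0,0,0]},{"gripper":0.9,"dp":[0,0,0.2],"turn":[0,0,0]},{"gripper":0.9,"dp":[0,0,0],"turn":[0,0,0]}]'
python3 -m pendant '[{"gripper":0.9,"dp":[0,0,0.1],"turn":[0,0,0]},{"gripper":0.9,"dp":[0,0,0],"turn":[0,0,0]},{"gripper":0.9,"dp":[0,0,0],"turn":[0,0,0]}]'
```

```text
clock: 15.57
tool_pos: [0.4669, -0.2948, 0.062]
tcp_rot: [0.0, 0.079, 0.997, -0.0]
ft_force: [0.6, 0.2, -0.5]
opening: 0.231
grasp_force: 60.0
clock: 15.82
tool_pos: [0.4671, -0.2948, 0.0613]
tcp_rot: [0.0, 0.079, 0.997, -0.0]
ft_force: [-0.0, -0.5, -1.5]
opening: 0.228
grasp_force: 60.0
```

```bash
python3 -m pendant '[{"gripper":0.9,"dp":[0,0,0.15],"turn":[0,0,0]},{"gripper":0.9,"dp":[0,0,0],"turn":[0,0,0]},{"gripper":0.9,"dp":[0,0,0],"turn":[0,0,0]}]'
python3 -m pendant '[{"gripper":0.9,"dp":[0,0,0.05],"turn":[0,0,0]},{"gripper":0.9,"dp":[0,0,0],"turn":[0,0,0]},{"gripper":0.9,"dp":[0,0,0],"turn":[0,0,0]}]'
```

```text
clock: 16.07
tool_pos: [0.4671, -0.2949, 0.0597]
tcp_rot: [0.0, 0.079, 0.997, -0.0]
ft_force: [0.8, 0.0, -0.4]
opening: 0.231
grasp_force: 60.0
clock: 16.32
tool_pos: [0.4672, -0.2949, 0.0596]
tcp_rot: [0.0, 0.079, 0.997, -0.0]
ft_force: [-0.7, 0.8, 5.9]
opening: 0.232
grasp_force: 60.0
```

Seated (contact at the original height). Release gently, then withdraw.

```bash
python3 -m pendant '[{"gripper":0.5,"dp":[0,0,0],"turn":[0,0,0]},{"gripper":0.4,"dp":[0,0,0],"turn":[0,0,0]},{"gripper":0.3,"dp":[0,0,0],"turn":[0,0,0]},{"gripper":0.3,"dp":[0,0,0],"turn":[0,0,0]},{"gripper":0.3,"dp":[0,0,0],"turn":[0,0,0]}]' 10
python3 -m pendant '[{"gripper":0.3,"dp":[0,0,0],"turn":[0,0,0]},{"gripper":0.3,"dp":[0,0,-0.8],"turn":[0,0,0]},{"gripper":0.3,"dp":[0,0,-1.5],"turn":[0,0,0]},{"gripper":0.3,"dp":[0,0,-2],"turn":[0,0,0]},{"gripper":0.3,"dp":[0,0,-2.5],"turn":[0,0,0]}]'
python3 -m pendant '[{"gripper":0.3,"dp":[0,0,-2.5],"turn":[0,0,0]},{"gripper":0.3,"dp":[0,0,-2.5],"turn":[0,0,0]},{"gripper":0.3,"dp":[0,0,-1],"turn":[0,0,0]},{"gripper":0.3,"dp":[0,0,0],"turn":[0,0,0]},{"gripper":0.3,"dp":[0,0,0],"turn":[0,0,0]}]'
python3 - <<'E'
from h import *
s=cap('scene'); c=s['color'][:,:,::-1]; cv2.imwrite('pics/c8.png',cv2.resize(c[120:300,220:460],(800,600),interpolation=cv2.INTER_CUBIC))
E
```

```text
clock: 16.73
tool_pos: [0.4668, -0.2947, 0.0589]
tcp_rot: [-0.0, 0.079, 0.997, 0.0]
ft_force: [-0.3, 0.1, 0.2]
opening: 0.549
grasp_force: 0.0
clock: 17.15
tool_pos: [0.466, -0.2942, 0.1273]
tcp_rot: [-0.001, 0.079, 0.997, 0.001]
ft_force: [-0.1, -0.3, -0.9]
opening: 0.698
grasp_force: 0.0
clock: 17.57
tool_pos: [0.4668, -0.2946, 0.1869]
tcp_rot: [0.0, 0.079, 0.997, 0.0]
ft_force: [-0.2, -1.5, -0.0]
opening: 0.699
grasp_force: 0.0
```

View pics/c8.png

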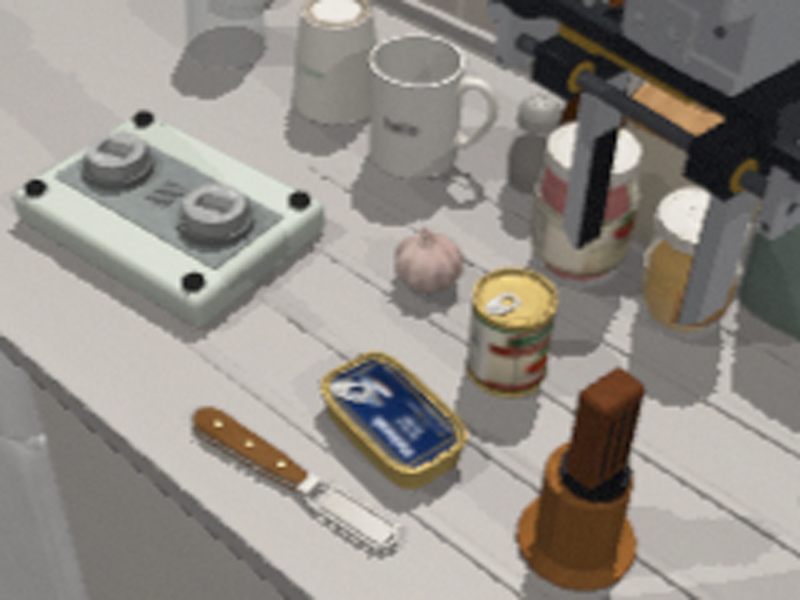

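The screwdriver stands upright in its holder at (600,470), the gripper is clear of it, and the slot at (215,205) is parallel to the tight one.

```bash
python3 -c "from plant import job;print(job.hand_in())"
```

```text
the job is handed in; nothing more can be done
None
```

The open screw is pushed in and turned clockwise to its stop, the screwdriver is back upright in its holder and released, and the job was handed in after about 18 s of robot time; the hand-in returned no verdict.

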